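# Unlatch the spice cupboard and draw out its tray

### The job

Open the small spice cupboard on the worktop: lift its black latch bar by the knob until it is free of the keeper, swing the gate wide open, square to the front or further, and draw the tray inside out to its stop by the bow handle. Never force the latch bar against its keeper: feel for the free height and use only light finger pressure. Keep the jar and the blue bowl in the tray upright, and leave the mug, the pepper mill and the timer round the cupboard where they are.

Things in the scene. Friction and masses are not known exactly. Their poses are not given: they have to be found in the camera images.
- cupboard: Low grey-white spice cupboard with a wooden top, fixed on the worktop, 240 mm deep, 222 wide, 138 high. Origin: centre of its underside; x points to its back, y to its left, z up; its gate is at the front (-x). The wooden top is set back 58 mm from the front edges of the side cheeks, so behind the closed gate there is a finger well open to above. A white ramekin stands at the back of the top.
- gate (a joint): Angle (rad) of the gate in front of the cupboard: 0 shut, stop at 1.8; grows as its free (right) edge swings towards the robot and round to the left. 16 mm thick, from 20 to 122 mm above the worktop, free edge 186 mm from the hinge line. Stiff friction hinges hold it where it is left: about 4 N at the knob swings it.
- latch (a joint): Angle (rad) of the black flat latch bar (6 x 14 mm) on the gate's front: 0 lying down, grows as the nose at its right end rises, at most 0.16. Its pivot is 22 mm from the hinge line, its knob 114 mm and its nose 177 mm further. It falls back by gravity; the knob carries about 1 N. Its nose lies in the keeper and must be lifted out before the gate can swing.
- cheek_front (a point): Point of the right cheek's front edge, 80 mm above the worktop, where the black keeper is screwed on by eye: its lip, in front of the nose, stands 3 to 19 mm over the lying nose's underside, not reported, new each time. Over the lip the nose has 3 mm (2 at the knob), then bears on rubber (3 N/mm) under the keeper's hood: feel for it; bearing lightly there, under 6 N (9 at the knob), it is clear.
- tray (a joint): How far (m) the wooden tray is drawn out: 0 in, stop at 0.11 m. It slides along the cupboard's -x with about 2 N of friction; the gate keeps it in when shut.
- latch_knob (a point): Centre of the latch bar's black round knob, 16 mm diameter, axis square to the gate's face, straight part 27 mm long. It stands out in front of the gate at 80 mm above the worktop with the bar down, 136 mm from the hinge line along the gate and 52 mm in front of the hinge line's plane. Free to grasp from above; the gate's front face is 36 mm behind it and the guide staple 28 mm to its right, 18 mm back.
- gate_hinge (a point): Point on the gate's vertical hinge line (cupboard's left front corner), 80 mm above the worktop. The gate's back face lies in the plane through this line when shut.
- tray_pull (a point): Middle of the tray's black bow handle: a level bar of 9 mm diameter and 68 mm straight length along the cupboard's y, 84 mm above the worktop, with 28 mm free between it and the tray's front and open to above once the gate is out of the way. Wall cupboards hang 0.43 m above the worktop from about 50 mm behind it, so lean the gripper back towards the robot.
- spice_jar: Jar with a yellow lid standing loose in the tray, 55 mm across, 75 high. Origin: centre of its underside, z up.
- spice_bowl: Small blue bowl standing loose in the tray, 69 mm across, 31 high. Origin: centre of its underside, z up.
- mug: Small patterned mug, 60 mm across, 52 high, standing left of the cupboard; leave it. Origin: centre of its underside, z up.
- pepper_mill: Dark wooden pepper mill, 58 mm across, 130 high, standing right of the cupboard; leave it. Origin: centre of its underside, z up.
- timer: Round blue and white kitchen timer, 68 mm across, 57 high, standing in front and to the right; leave it. Origin: centre of its underside, z up.
Not all that is in view belongs to the job. Leave any turquoise look-alike of the timer alone. Leave any green look-alike of the mug alone.

How it is judged (in metres and radians):
On the way, in this order (a step that is already met when the one before it is completed fails the run):
1. the latch bar is lifted out of the keeper and the gate has come free (value of joint gate above 0.2 rad), for 0.1 s.
2. the gate stands wide open, about square to the front or further, with the tray still in (value of joint gate above 1.4 rad and value of joint tray below 0.03 m), for 0.2 s.
At the end, for the whole second after the job is handed in: The gate stands open by 80 degrees or more and at rest, the tray is drawn out at least 95 mm of its 110 mm, the jar and the blue bowl stand upright in the tray (within about 11 degrees), the mug, pepper mill and timer are upright and within 20 mm of where they stood (value of joint gate above 1.4 rad and value of joint tray above 0.095 m and velocity of joint gate between -0.05 and 0.05 rad/s and angle between each of spice_jar, spice_bowl, mug, pepper_mill, timer's own z axis and vertical below 0.2 rad and distance of each of mug, pepper_mill, timer from where it was at the start of the episode below 0.02 m); the robot touches nothing.
It fails at once if the latch bar's nose is forced against its keeper (more than 6 N) (contact force between latch_c0 and anything else above 6 N).
It fails at once if the jar or the blue bowl in the tray falls over (not (angle between spice_jar's own z axis and vertical below 0.6 rad) or not (angle between spice_bowl's own z axis and vertical below 0.6 rad)).
It fails at once if the mug, the pepper mill or the timer is pushed away by more than 20 mm (distance of any of mug, pepper_mill, timer from where it was at the start of the episode above 0.02 m).
It also fails if it takes over 64 s, if anything falls off the work surface, if the arm or the gripper's body presses on something with over 40 N, if the wrist force passes 120 N, or if a joint passes its speed limit or range.

### The arm

A 6-joint arm with a two-finger parallel gripper is mounted at the origin on a cart in front of the work surface, level with it; the furniture and walls round the work are solid. World frame = base frame: x ahead of the robot, y to its left, z up, the work surface at z = 0. Lengths are in mm, angles in rad, forces in N, time in s.
With the tool pointing down it reaches from about 275 to 1000 mm from the base axis. Payload 8.4 kg.
Tool frame: the origin (TCP) lies at the very end of the fingers, on their centre line; the grasp point (between the pads) lies 19 mm behind it; z points along the fingers, y is the direction in which the jaws open and shut (so a half turn about z gives the same grasp; the last joint's range is limited). The gripper opens to 85 mm and grips with 20 to 120 N. Pads are 22 mm wide; open, the fingers measure 114 mm over their backs; the gripper's body (76 mm by 85 mm) begins 54 mm behind the grasp point. The pads swing forward as they close: fully open they stand 13 mm farther back than shut.
Start: joints at [-1.137, 0.353, 1.633, -0, 1.155, -0.002], TCP at [263.834, -566.586, 231.281] pointing down, gripper open.
Joint ranges: [-2.63, 2.63], [-0.92, 2.1], [0.06, 2.66], [-1.3, 4.44], [0, 2.69], [-3.02, 3.02]. Speed limits (rad/s): [2.22, 2.22, 2.79, 3.14, 3.14, 3.14].

### API

Orientations are given as [roll, pitch, yaw] about the fixed x, y, z axes, in that order (R = Rz(yaw) Ry(pitch) Rx(roll)).
In Python, from rig import r gives the robot as it stands.
- The arm moves only by the tool move_arm, never from a script. Its argument "increments" is a list of rows, each an object of numbers: "tx", "ty", "tz": the shift along the tool's x, y, z in cm; "rx", "ry", "rz": the turn, a rotation vector about the tool's x, y, z in degrees; "gripper": the gripper's target within -1 to 1 (fully open at 1, half-way at 0, shut at -1). A call has 1 to 12 rows; each row shifts and turns the commanded pose from where the row before left it, along the tool's axes as they then stand; what a row does not reach is not made up. A row lasts 1/10 s, in which the tool goes at most 50 mm and 8.59 degrees, less where a joint would pass 70% of its speed; a pose out of reach is approached as far as the arm can. A call is refused whole if a number of a shift passes 5 or a number of a turn 8.59, either way. A call with a gripper value outside its range is refused whole. The fingers move at their own pace and stop on an object; "squeeze" is the grip in N (left out, the last holds). Time passes only in rows, so rows that do not move let the fingers close. It gives the time, the measured TCP pose, the force and the opening at its end, in the units of the state.
- r.sense(): the state, without advancing time (a new reading comes with each control period).
- r.grab_frame(name): name is "scene" or "side" or "wrist"; returns (picture, depth): 400x640x3 uint8, red, green, blue; 400x640 float32, mm along the optical axis (not along the pixel's ray), 0 where there is no reading.
- r.camera_model(name): a dict with "fx", "fy", "cx", "cy" (pixels), "R" (3x3) and "t" (3): a world point X has camera coordinates R X + t; the wrist camera has in their place "hand_eye" (4x4, takes a point from camera to tool coordinates, whose origin is the TCP and whose axes are the flange's). Camera axes: x right, y down, z forward; pixel columns grow to the right and rows downward; lengths in mm; the calibration is good to about 2 mm. The wrist camera is an equidistant fisheye: a pixel r from the principal point sees the ray r / f radians off the axis. A picture is of the moment at which its call begins: read the wrist's pose just before it. camera_model takes no time and is no camera call.
- r.sign_off(): hands the job in, once; it reports no verdict.
Trained networks look in the newest picture that a camera, given by its name, has taken for a name from the list of things; names that differ only in an ending like _2 or _b are one class to them, and where a whole thing is asked for, a point or a joint stands for the part that bears it (a point fixed in the world has none). Each returns a list of dicts, best first, with "confidence" (0 to 1); they miss things now and then, are a little off and sometimes report something else, mostly with a low value. They report only what shows in the picture. A call takes as long as a camera call. They do not tell look-alikes from the thing itself.
- r.cut_out(query, camera): "mask" (400x640 bool, what is visible of it) and "bbox" ([left, top, right, bottom] in pixels, round what is visible of it).
- r.place_of(query, camera): "location" ([row, column] in pixels: a listed point, or the origin of a listed thing).
The state is a dict: "clock": time; "qpos": joint angles; "qvel": joint speeds; "joint_efforts": joint torques, N m; "eef_pos": TCP position; "tcp_rot": TCP orientation; "contact_force": force on the tool from outside, world axes, zero at the start; "wrist_torque": the same for the moment, N m; "opening": opening from 0.0 (shut) to 1.0 (fully open).
Only numpy, scipy, OpenCV 4.12 (cv2) and the standard library are available. Lean on these libraries where they do the work, as an engineer would, in place of code of your own. Each camera call takes 0.05 s, during which the arm holds its last target. There are 200 camera calls.

## Working session

There is one attempt and no reset: what is moved stays moved. The work goes in short steps, Python scripts to look and compute and a tool call to move; the robot and the scene stay as the last step left them, time stands still between calls to the robot, and variables do not carry over. Pictures are saved under pics/ and viewed, about 8 in all and at most 12, crops included, and the job is handed in when it is done.

Besides the shell and the picture viewer there is one more tool, called as name(argument=value, ...), one argument or row to a line, values as JSON. move_arm: Moves the arm, as the interface text tells. Its arguments: {"type":"object","properties":{"increments":{"type":"array","items":{"type":"object","properties":{"tx":{"type":"number"},"ty":{"type":"number"},"tz":{"type":"number"},"rx":{"type":"number"},"ry":{"type":"number"},"rz":{"type":"number"},"gripper":{"type":"number"}}}},"squeeze":{"type":"number"}},"required":["increments"]}

```bash
ls; mkdir -p pics; cat > h.py <<'E'
import numpy as np, cv2
from rig import r
from scipy.spatial.transform import Rotation as Rn
def save(p,n): cv2.imwrite('pics/'+n,cv2.cvtColor(p,cv2.COLOR_RGB2BGR))
def back(cam,row,col,d):
    m=r.camera_model(cam); c=np.array([(col-m['cx'])/m['fx']*d,(row-m['cy'])/m['fy']*d,d])
    return np.array(m['R']).T@(c-np.array(m['t']))
def ray_z(cam,row,col,z):
    m=r.camera_model(cam); R=np.array(m['R']);o=-R.T@np.array(m['t'])
    v=R.T@np.array([(col-m['cx'])/m['fx'],(row-m['cy'])/m['fy'],1]); return o+v*(z-o[2])/v[2]
E
python3 - <<'E'
from h import *
for cam in ['scene','side']:
    p,d=r.grab_frame(cam); save(p,cam+'0.png'); np.save(cam+'d.npy',d)
    for q,z in [('latch_knob',80),('gate_hinge',80),('cheek_front',80),('cupboard',0),('mug',0),('timer',0),('pepper_mill',0)]:
        for o in r.place_of(q,cam)[:2]:
            print(cam,q,np.round(o['location']),round(o['confidence'],2),np.round(ray_z(cam,*o['location'],z)))
print(r.sense())
E
```

```text
pics
scene latch_knob [215. 320.] 0.72 [ 442. -133.   80.]
scene gate_hinge [188. 287.] 0.71 [501.   9.  80.]
scene cheek_front [211. 347.] 0.62 [ 497. -191.   80.]
scene cupboard [199. 334.] 0.95 [610. -95.   0.]
scene mug [185. 283.] 0.83 [594.  85.   0.]
scene mug [197. 257.] 0.73 [497. 124.   0.]
scene timer [270. 425.] 0.92 [ 468. -441.    0.]
scene timer [197. 334.] 0.68 [622. -91.   0.]
scene pepper_mill [218. 395.] 0.7 [ 623. -298.   -0.]
scene pepper_mill [187. 288.] 0.59 [590.  64.   0.]
side latch_knob [224. 334.] 0.81 [ 449. -126.   80.]
side gate_hinge [201. 294.] 0.73 [494.  11.  80.]
side cheek_front [223. 371.] 0.57 [ 496. -200.   80.]
side cheek_front [216. 353.] 0.52 [ 502. -150.   80.]
side cupboard [215. 354.] 0.78 [ 623. -102.    0.]
side mug [214. 259.] 0.81 [503. 133.   0.]
side mug [199. 293.] 0.6 [616.  92.   0.]
side timer [290. 465.] 0.79 [ 463. -439.    0.]
side timer [287. 402.] 0.63 [ 407. -315.    0.]
side pepper_mill [234. 420.] 0.56 [ 620. -294.    0.]
{'clock': 0.8, 'qpos': array([-1.13741750e+00,  3.52944518e-01,  1.63341771e+00,  1.46290465e-05,
        1.15522282e+00, -2.39263956e-03]), 'qvel': array([-6.08029116e-04,  1.36314862e-03, -9.72786504e-05, -2.18276250e-04,
       -4.20369142e-04, -1.75153861e-03]), 'joint_efforts': array([ 8.55224844e-04, -6.05117154e+01, -3.42426038e+01,  8.12066514e-05,
        1.18613763e-03,  1.16922357e-05]), 'eef_pos': array([ 263.82173416, -566.57512526,  231.30805478]), 'tcp_rot': array([ 3.14158501e+00, -1.33656836e-05,  4.35765562e-01]), 'contact_force': array([ 0.1104326 ,  0.41386019, -0.38215042]), 'wrist_torque': array([ 0.026468  , -0.01739812, -0.01008704]), 'opening': 1.0026154768639512}
```

```bash
python3 - <<'E'
from h import *
a=cv2.imread('pics/scene0.png');b=cv2.imread('pics/side0.png')
f=lambda p:cv2.resize(p[140:310,220:490],(800,504),interpolation=cv2.INTER_CUBIC)
cv2.imwrite('pics/c1.png',f(a))
cv2.imwrite('pics/c2.png',f(b))
m=r.camera_model('scene');print(-np.array(m['R']).T@m['t'],m['fx'])
m=r.camera_model('side');print(-np.array(m['R']).T@m['t'],m['fx'])
E
```

```text
[-322.50652789 -530.13698023  863.54975732] 419.81021583964406
[-266.72902029 -463.05857145  617.33960033] 405.7122227782899
```

View pics/c1.png

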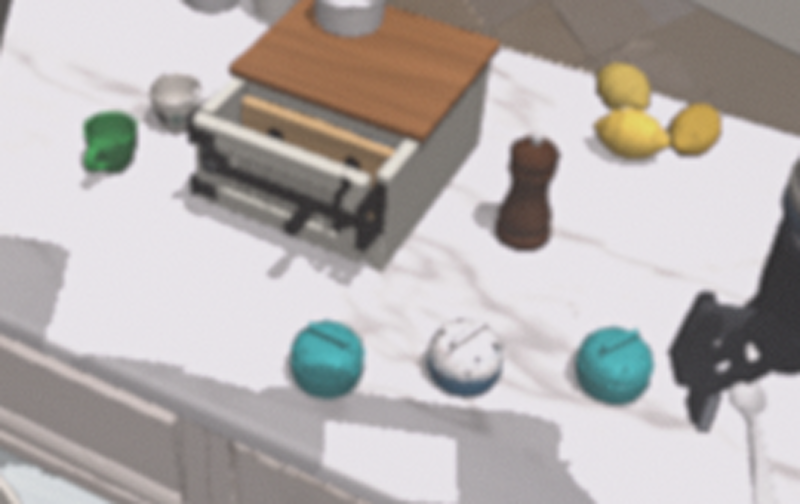

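View pics/c2.png

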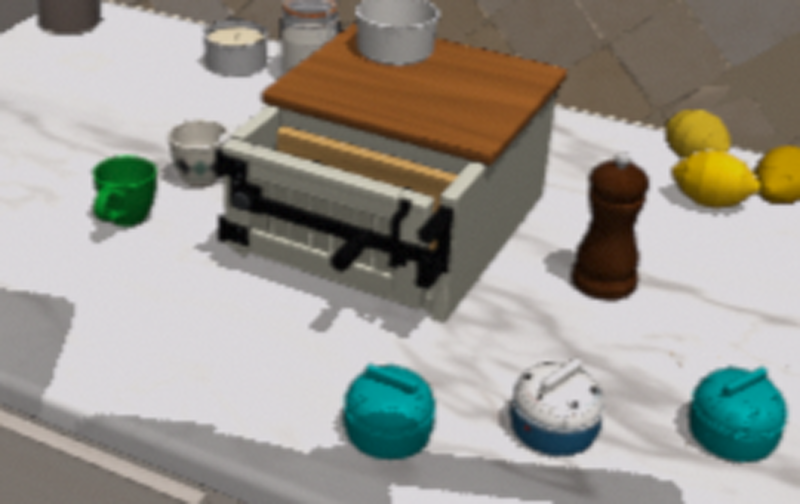

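```bash
cat >> h.py <<'E'
def plan(wps,frm=None):
    """wps: list of (pos,rpy(rad) , nrows); prints tool-frame rows"""
    s=r.sense(); p,R=(s['eef_pos'],Rn.from_euler('xyz',s['tcp_rot'])) if frm is None else (np.array(frm[0],float),Rn.from_euler('xyz',frm[1]))
    for q,e,n in wps:
        q=np.array(q,float);Q=Rn.from_euler('xyz',e)
        dv=(R.inv()*Q).as_rotvec(); p0=p.copy()
        for k in range(n):
            p2=p0+(q-p0)*(k+1)/n
            t=R.inv().apply(p2-p)/10; t=np.round(t,2);v=np.round(np.degrees(dv/n),1)
            print('{'+','.join(f'"{a}":{x:g}' for a,x in zip(['tx','ty','tz','rx','ry','rz'],[*t,*v]) if x)+'}',end=',')
            p=p+R.apply(t*10); R=R*Rn.from_rotvec(np.radians(v))
        print('\n end',np.round(p,1),np.round(R.as_euler('xyz'),3))
E
python3 - <<'E'
from h import *
plan([((350,-350,230),(np.pi,0,1.85),10),((438,-130,200),(np.pi,0,np.pi),10)])
E
```

```text
{"tx":1.7,"ty":-1.6,"tz":0.01,"rz":-8.1},{"tx":1.9,"ty":-1.34,"tz":0.02,"rz":-8.1},{"tx":2.07,"ty":-1.07,"tz":0.01,"rz":-8.1},{"tx":2.21,"ty":-0.76,"tz":0.01,"rz":-8.1},{"tx":2.29,"ty":-0.44,"tz":0.02,"rz":-8.1},{"tx":2.32,"ty":-0.12,"tz":0.01,"rz":-8.1},{"tx":2.32,"ty":0.22,"tz":0.01,"rz":-8.1},{"tx":2.27,"ty":0.54,"tz":0.01,"rz":-8.1},{"tx":2.17,"ty":0.85,"tz":0.02,"rz":-8.1},{"tx":2.03,"ty":1.15,"tz":0.01,"rz":-8.1},
 end [ 350. -350.  230.] [3.142 0.    1.849]
{"tx":1.87,"ty":1.45,"tz":0.3,"rz":-7.4},{"tx":1.67,"ty":1.68,"tz":0.3,"rz":-7.4},{"tx":1.44,"ty":1.88,"tz":0.3,"rz":-7.4},{"tx":1.19,"ty":2.06,"tz":0.3,"rz":-7.4},{"tx":0.91,"ty":2.18,"tz":0.3,"rz":-7.4},{"tx":0.62,"ty":2.29,"tz":0.3,"rz":-7.4},{"tx":0.32,"ty":2.35,"tz":0.3,"rz":-7.4},{"tx":0.02,"ty":2.37,"tz":0.3,"rz":-7.4},{"tx":-0.28,"ty":2.35,"tz":0.3,"rz":-7.4},{"tx":-0.59,"ty":2.29,"tz":0.3,"rz":-7.4},
 end [ 438. -130.  200.] [-3.142  0.     3.141]
```

move_arm(
  increments=[
    {"tx": 1.7, "ty": -1.6, "rz": -8.1, "gripper": 0},
    {"tx": 1.9, "ty": -1.3, "rz": -8.1},
    {"tx": 2.1, "ty": -1.1, "rz": -8.1},
    {"tx": 2.2, "ty": -0.8, "rz": -8.1},
    {"tx": 2.3, "ty": -0.4, "rz": -8.1},
    {"tx": 2.3, "ty": -0.1, "rz": -8.1},
    {"tx": 2.3, "ty": 0.2, "rz": -8.1},
    {"tx": 2.3, "ty": 0.5, "rz": -8.1},
    {"tx": 2.2, "ty": 0.8, "rz": -8.1},
    {"tx": 2.0, "ty": 1.2, "rz": -8.1},
  ],
  squeeze=20,
)

```text
invalid input
```

move_arm(
  increments=[
    {"tx": 1.9, "ty": 1.4, "tz": 0.3, "rz": -7.4},
    {"tx": 1.7, "ty": 1.7, "tz": 0.3, "rz": -7.4},
    {"tx": 1.4, "ty": 1.9, "tz": 0.3, "rz": -7.4},
    {"tx": 1.2, "ty": 2.1, "tz": 0.3, "rz": -7.4},
    {"tx": 0.9, "ty": 2.2, "tz": 0.3, "rz": -7.4},
    {"tx": 0.6, "ty": 2.3, "tz": 0.3, "rz": -7.4},
    {"tx": 0.3, "ty": 2.3, "tz": 0.3, "rz": -7.4},
    {"tx": 0, "ty": 2.4, "tz": 0.3, "rz": -7.4},
    {"tx": -0.3, "ty": 2.3, "tz": 0.3, "rz": -7.4},
    {"tx": -0.6, "ty": 2.3, "tz": 0.3, "rz": -7.4},
    {},
    {},
  ],
)

```text
invalid input
```

```bash
cat >> h.py <<'E'
def wray(row,col,s):
    m=r.camera_model('wrist'); u=np.array([col-m['cx'],row-m['cy']])/[m['fx'],m['fy']]
    th=np.hypot(*u); c=np.array([*(u/max(th,1e-9)*np.sin(th)),np.cos(th)])
    H=np.array(m['hand_eye']); W=Rn.from_euler('xyz',s['tcp_rot'])
    return s['eef_pos']+W.apply(H[:3,3]), W.apply(H[:3,:3]@c)
def wz(row,col,s,z):
    o,v=wray(row,col,s); return o+v*(z-o[2])/v[2]
E
python3 - <<'E'
from h import *
s=r.sense(); p,d=r.grab_frame('wrist'); save(p,'w1.png'); np.save('w1d.npy',d)
print(s['clock'],s['eef_pos'],s['tcp_rot'],s['opening'],s['contact_force'],s['qpos'])
print(r.camera_model('wrist'))
for q in ['latch_knob','gate_hinge','cheek_front']:
    for o in r.place_of(q,'wrist')[:2]: print(q,np.round(o['location']),round(o['confidence'],2),np.round(wz(*o['location'],s,80),1))
E
```

```text
0.8 [ 263.82173416 -566.57512526  231.30805478] [ 3.14158501e+00 -1.33656836e-05  4.35765562e-01] 1.0026154768639512 [ 0.1104326   0.41386019 -0.38215042] [-1.13741750e+00  3.52944518e-01  1.63341771e+00  1.46290465e-05
  1.15522282e+00 -2.39263956e-03]
{'fx': 309.70691628693146, 'fy': 309.70691628693146, 'cx': 317.0611210920456, 'cy': 193.5183625333504, 'hand_eye': array([[ 1.12178719e-03, -9.64698065e-01, -2.63356006e-01,
         6.59966220e+01],
       [ 9.99998759e-01,  1.37344751e-03, -7.71489345e-04,
         3.42724514e-01],
       [ 1.10595993e-03, -2.63354814e-01,  9.64698408e-01,
        -1.41911085e+02],
       [ 0.00000000e+00,  0.00000000e+00,  0.00000000e+00,
         1.00000000e+00]])}
```

View pics/w1.png

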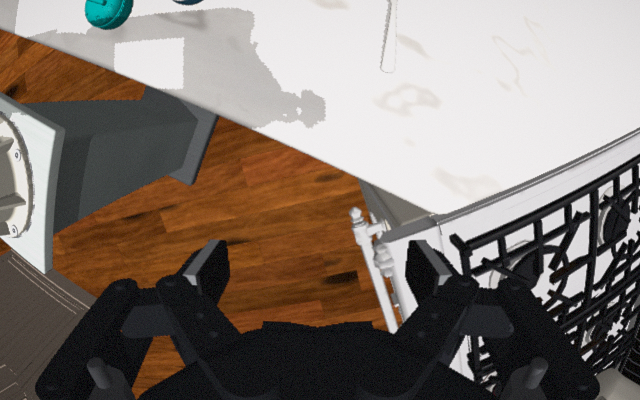

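move_arm(
  increments=[
    {"tx": 1.7, "ty": -1.6, "tz": 0, "rx": 0, "ry": 0, "rz": -8.1, "gripper": 0},
    {"tx": 1.9, "ty": -1.3, "tz": 0, "rx": 0, "ry": 0, "rz": -8.1, "gripper": 0},
    {"tx": 2.1, "ty": -1.1, "tz": 0, "rx": 0, "ry": 0, "rz": -8.1, "gripper": 0},
    {"tx": 2.2, "ty": -0.8, "tz": 0, "rx": 0, "ry": 0, "rz": -8.1, "gripper": 0},
    {"tx": 2.3, "ty": -0.4, "tz": 0, "rx": 0, "ry": 0, "rz": -8.1, "gripper": 0},
    {"tx": 2.3, "ty": -0.1, "tz": 0, "rx": 0, "ry": 0, "rz": -8.1, "gripper": 0},
    {"tx": 2.3, "ty": 0.2, "tz": 0, "rx": 0, "ry": 0, "rz": -8.1, "gripper": 0},
    {"tx": 2.3, "ty": 0.5, "tz": 0, "rx": 0, "ry": 0, "rz": -8.1, "gripper": 0},
    {"tx": 2.2, "ty": 0.8, "tz": 0, "rx": 0, "ry": 0, "rz": -8.1, "gripper": 0},
    {"tx": 2.0, "ty": 1.2, "tz": 0, "rx": 0, "ry": 0, "rz": -8.1, "gripper": 0},
  ],
  squeeze=20,
)

```text
clock: 2.0
eef_pos: [350.0, -349.0, 231.4]
tcp_rot: [3.142, 0.0, 1.855]
contact_force: [0.7, -0.2, 0.5]
opening: 0.503
```

move_arm(
  increments=[
    {"tx": 1.9, "ty": 1.4, "tz": 0.3, "rx": 0, "ry": 0, "rz": -7.4, "gripper": 0},
    {"tx": 1.7, "ty": 1.7, "tz": 0.3, "rx": 0, "ry": 0, "rz": -7.4, "gripper": 0},
    {"tx": 1.4, "ty": 1.9, "tz": 0.3, "rx": 0, "ry": 0, "rz": -7.4, "gripper": 0},
    {"tx": 1.2, "ty": 2.1, "tz": 0.3, "rx": 0, "ry": 0, "rz": -7.4, "gripper": 0},
    {"tx": 0.9, "ty": 2.2, "tz": 0.3, "rx": 0, "ry": 0, "rz": -7.4, "gripper": 0},
    {"tx": 0.6, "ty": 2.3, "tz": 0.3, "rx": 0, "ry": 0, "rz": -7.4, "gripper": 0},
    {"tx": 0.3, "ty": 2.3, "tz": 0.3, "rx": 0, "ry": 0, "rz": -7.4, "gripper": 0},
    {"tx": 0, "ty": 2.4, "tz": 0.3, "rx": 0, "ry": 0, "rz": -7.4, "gripper": 0},
    {"tx": -0.3, "ty": 2.3, "tz": 0.3, "rx": 0, "ry": 0, "rz": -7.4, "gripper": 0},
    {"tx": -0.6, "ty": 2.3, "tz": 0.3, "rx": 0, "ry": 0, "rz": -7.4, "gripper": 0},
    {"tx": 0, "ty": 0, "tz": 0, "rx": 0, "ry": 0, "rz": 0, "gripper": 0},
  ],
)

```text
clock: 3.1
eef_pos: [439.3, -128.2, 201.1]
tcp_rot: [3.141, 0.0, -3.137]
contact_force: [-1.1, 0.4, 0.4]
opening: 0.503
```

```bash
python3 - <<'E'
from h import *
s=r.sense(); p,d=r.grab_frame('wrist'); save(p,'w2.png'); np.save('w2d.npy',d)
print(s['clock'],s['eef_pos'],s['tcp_rot'],s['opening'],s['contact_force'],s['qpos'])
for q in ['latch_knob','gate_hinge','cheek_front']:
    for o in r.place_of(q,'wrist')[:2]: print(q,np.round(o['location']),round(o['confidence'],2),np.round(wz(*o['location'],s,80),1))
E
```

```text
3.1 [ 439.28467111 -128.20007474  201.09207171] [ 3.14097927e+00  1.45444029e-05 -3.13677762e+00] 0.5030293067295756 [-1.05652927  0.37600532  0.42949801] [-2.87673145e-01  1.25840597e-01  2.00931181e+00  7.00011625e-04
  1.00660329e+00 -1.86365888e+00]
latch_knob [195. 317.] 0.6 [ 445.2 -128.7   80. ]
gate_hinge [248. 447.] 0.81 [500.2   2.3  80. ]
```

View pics/w2.png

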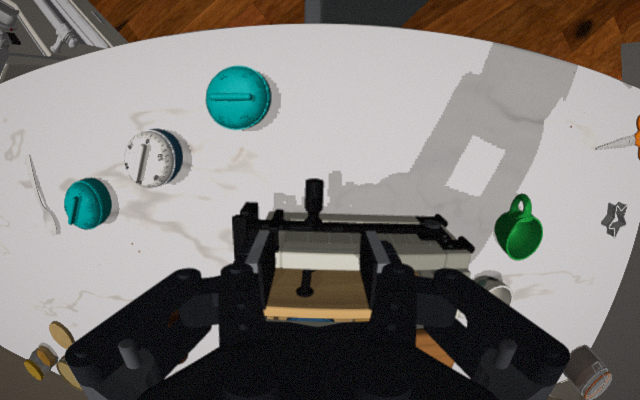

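```bash
python3 - <<'E'
from h import *
s=dict(r.sense()); d=np.load('w2d.npy'); s['eef_pos']=np.array([439.28,-128.2,201.09]); s['tcp_rot']=np.array([3.14098,0,-3.13678])
m=r.camera_model('wrist');H=np.array(m['hand_eye']);W=Rn.from_euler('xyz',s['tcp_rot'])
rr,cc=np.mgrid[0:400,0:640]; u=(cc-m['cx'])/m['fx'];v=(rr-m['cy'])/m['fy'];th=np.hypot(u,v)+1e-9
P=np.stack([u/th*np.tan(th)*d,v/th*np.tan(th)*d,d],-1).reshape(-1,3); P=P[(d.ravel()>0)]
X=W.apply(P@H[:3,:3].T+H[:3,3])+s['eef_pos']
t=X[(abs(X[:,2]-122)<5)&(X[:,0]>440)&(X[:,0]<520)&(X[:,1]>-230)&(X[:,1]<40)]
print('gate top',len(t),t[:,:].min(0),t.max(0))
# front edge per y-bin
ys=[];xs=[];xb=[]
for y in range(-200,30,10):
    b=t[abs(t[:,1]-y)<5]
    if len(b)>8: ys.append(y);xs.append(np.percentile(b[:,0],3));xb.append(np.percentile(b[:,0],97))
print(np.c_[ys,xs,xb].round())
k=X[(X[:,2]>76)&(X[:,2]<95)&(X[:,0]>425)&(X[:,0]<466)&(abs(X[:,1]+128)<15)]
print('knob',len(k),k.min(0),k.max(0),np.median(k,0))
for lo in range(425,466,5):
    b=k[(k[:,0]>=lo)&(k[:,0]<lo+5)]
    if len(b)>3: print(lo,len(b),b.mean(0).round(1),b[:,1].min().round(1),b[:,1].max().round(1),b[:,2].max().round(1))
E
```

```text
gate top 2709 [ 478.00813794 -162.03739935  117.00850375] [508.06794251   9.61307962 124.60101656]
[[-160.  479.  495.]
 [-150.  481.  495.]
 [-140.  481.  497.]
 [-130.  481.  496.]
 [-120.  482.  496.]
 [-110.  482.  497.]
 [-100.  482.  497.]
 [ -90.  483.  496.]
 [ -60.  483.  491.]
 [ -50.  484.  497.]
 [ -40.  484.  499.]
 [ -30.  485.  499.]
 [ -20.  485.  499.]
 [ -10.  485.  499.]
 [   0.  485.  504.]
 [  10.  487.  507.]]
knob 685 [ 429.98567079 -139.94351536   76.71772505] [ 465.88825716 -122.97311566   89.22551959] [ 445.34805509 -130.9898118    85.50034804]
430 121 [ 432.5 -131.    83.7] -138.9 -123.2 87.5
435 106 [ 437.4 -131.1   85.3] -138.9 -123.2 88.4
440 107 [ 442.4 -131.1   85.4] -138.9 -123.1 89.2
445 105 [ 447.5 -130.9   85.4] -138.9 -123.0 88.5
450 105 [ 452.6 -131.2   85.2] -139.9 -123.0 88.4
455 76 [ 457.3 -132.    85.6] -139.9 -124.7 89.2
460 51 [ 462.7 -131.7   83.7] -136.3 -126.5 86.2
465 13 [ 465.5 -131.9   83.3] -136.3 -127.4 86.5
```

move_arm(
  increments=[
    {"tx": -0.2, "ty": -0.1, "tz": 2, "rx": 0, "ry": 0, "rz": 1.2, "gripper": 0},
    {"tx": -0.2, "ty": -0.2, "tz": 2, "rx": 0, "ry": 0, "rz": 1.2, "gripper": 0},
    {"tx": 0, "ty": 0, "tz": 2, "rx": 0, "ry": 0, "rz": 0, "gripper": 0},
    {"tx": 0, "ty": 0, "tz": 2, "rx": 0, "ry": 0, "rz": 0, "gripper": 0},
    {"tx": 0, "ty": 0, "tz": 2, "rx": 0, "ry": 0, "rz": 0, "gripper": 0},
    {"tx": 0, "ty": 0, "tz": 1.5, "rx": 0, "ry": 0, "rz": 0, "gripper": 0},
    {"tx": 0, "ty": 0, "tz": 1.5, "rx": 0, "ry": 0, "rz": 0, "gripper": 0},
    {"tx": 0, "ty": 0, "tz": 1.0, "rx": 0, "ry": 0, "rz": 0, "gripper": 0},
    {"tx": 0, "ty": 0, "tz": 0, "rx": 0, "ry": 0, "rz": 0, "gripper": 0},
    {"tx": 0, "ty": 0, "tz": 0, "rx": 0, "ry": 0, "rz": 0, "gripper": 0},
  ],
)

```text
clock: 4.3
eef_pos: [442.8, -133.5, 61.6]
tcp_rot: [-3.142, 0.0, 3.098]
contact_force: [0.3, -0.4, 0.2]
opening: 0.5
```

```bash
python3 - <<'E'
from h import *
s=r.sense(); p,d=r.grab_frame('wrist')
print(s['clock'],s['eef_pos'],s['tcp_rot'],s['opening'],s['contact_force'],s['wrist_torque'])
q,_=r.grab_frame('side')
cv2.imwrite('pics/w3.png',np.hstack([cv2.resize(p[130:330,200:440],(400,333))[:,:,::-1],cv2.resize(q[150:260,270:402],(400,333))[:,:,::-1]]))
E
```

```text
4.3 [ 442.77388499 -133.45674909   61.55553036] [-3.14156273e+00  6.65387294e-05  3.09824079e+00] 0.5003657575544773 [ 0.28741404 -0.41999467  0.19187857] [-0.00829798  0.03326506  0.01157651]
```

View pics/w3.png

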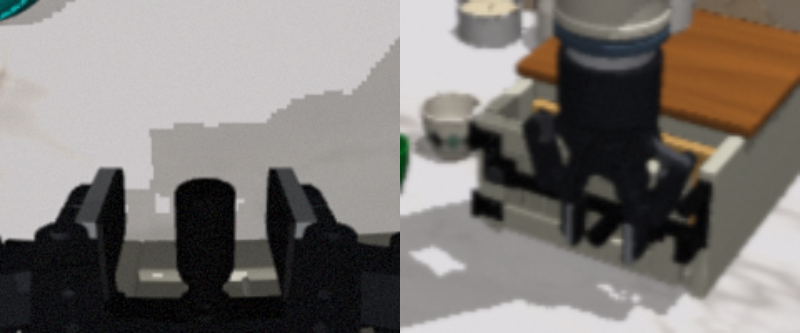

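move_arm(
  increments=[
    {"tx": 0, "ty": 0.25, "tz": 0, "rx": 0, "ry": 0, "rz": 0, "gripper": -0.3},
    {"tx": 0, "ty": 0, "tz": 0, "rx": 0, "ry": 0, "rz": 0, "gripper": -0.45},
    {"tx": 0, "ty": 0, "tz": 0, "rx": 0, "ry": 0, "rz": 0, "gripper": -0.55},
    {"tx": 0, "ty": 0, "tz": 0, "rx": 0, "ry": 0, "rz": 0, "gripper": -0.6},
    {"tx": 0, "ty": 0, "tz": 0, "rx": 0, "ry": 0, "rz": 0, "gripper": -0.7},
    {"tx": 0, "ty": 0, "tz": 0, "rx": 0, "ry": 0, "rz": 0, "gripper": -0.7},
  ],
  squeeze=20,
)

```text
clock: 5.0
eef_pos: [443.0, -130.9, 61.5]
tcp_rot: [-3.141, 0.0, 3.099]
contact_force: [-1.2, -3.3, 4.2]
opening: 0.182
```

move_arm(
  increments=[
    {"tx": 0, "ty": 0, "tz": -0.05, "rx": 0, "ry": 0, "rz": 0, "gripper": -0.7},
    {"tx": 0, "ty": 0, "tz": -0.05, "rx": 0, "ry": 0, "rz": 0, "gripper": -0.7},
    {"tx": 0, "ty": 0, "tz": -0.05, "rx": 0, "ry": 0, "rz": 0, "gripper": -0.7},
    {"tx": 0, "ty": 0, "tz": -0.05, "rx": 0, "ry": 0, "rz": 0, "gripper": -0.7},
  ],
)

```text
clock: 5.4
eef_pos: [442.9, -130.8, 63.2]
tcp_rot: [-3.141, 0.0, 3.099]
contact_force: [0.6, -4.8, -2.4]
opening: 0.182
```

```bash
python3 - <<'E'
from h import *
s=r.sense(); print(s['clock'],s['eef_pos'],s['contact_force'],s['wrist_torque'],s['opening'])
E
```

```text
5.4 [ 442.94112445 -130.84094319   63.18394286] [ 0.58355318 -4.7694901  -2.40348506] [-0.92843751 -0.03906123  0.06465567] 0.18152255725672764
```

move_arm(
  increments=[
    {"tx": 0, "ty": 0, "tz": -0.04, "rx": 0, "ry": 0, "rz": 0, "gripper": -0.7},
    {"tx": 0, "ty": 0, "tz": 0, "rx": 0, "ry": 0, "rz": 0, "gripper": -0.7},
  ],
)

```text
clock: 5.6
eef_pos: [442.9, -130.8, 63.6]
tcp_rot: [-3.141, 0.0, 3.099]
contact_force: [-0.1, -5.4, -2.7]
opening: 0.187
```

move_arm(
  increments=[
    {"tx": 0, "ty": 0, "tz": -0.04, "rx": 0, "ry": 0, "rz": 0, "gripper": -0.7},
    {"tx": 0, "ty": 0, "tz": 0, "rx": 0, "ry": 0, "rz": 0, "gripper": -0.7},
  ],
)

```text
clock: 5.8
eef_pos: [442.9, -130.8, 64.0]
tcp_rot: [-3.141, 0.0, 3.099]
contact_force: [0.4, -5.3, -2.4]
opening: 0.18
```

move_arm(
  increments=[
    {"tx": 0, "ty": 0, "tz": -0.05, "rx": 0, "ry": 0, "rz": 0, "gripper": -0.7},
    {"tx": 0, "ty": 0, "tz": 0, "rx": 0, "ry": 0, "rz": 0, "gripper": -0.7},
  ],
)

```text
clock: 6.0
eef_pos: [442.9, -130.8, 64.5]
tcp_rot: [-3.141, 0.0, 3.099]
contact_force: [0.4, -5.4, -2.1]
opening: 0.184
```

move_arm(
  increments=[
    {"tx": 0, "ty": 0, "tz": -0.05, "rx": 0, "ry": 0, "rz": 0, "gripper": -0.7},
    {"tx": 0, "ty": 0, "tz": 0, "rx": 0, "ry": 0, "rz": 0, "gripper": -0.7},
  ],
)

```text
clock: 6.2
eef_pos: [442.9, -130.8, 65.0]
tcp_rot: [-3.141, 0.0, 3.099]
contact_force: [1.2, -5.4, -2.1]
opening: 0.187
```

move_arm(
  increments=[
    {"tx": 0, "ty": 0, "tz": -0.05, "rx": 0, "ry": 0, "rz": 0, "gripper": -0.7},
    {"tx": 0, "ty": 0, "tz": 0, "rx": 0, "ry": 0, "rz": 0, "gripper": -0.7},
  ],
)

```text
clock: 6.4
eef_pos: [442.9, -130.8, 65.5]
tcp_rot: [-3.141, 0.0, 3.099]
contact_force: [-0.1, -5.1, -2.3]
opening: 0.184
```

move_arm(
  increments=[
    {"tx": 0, "ty": 0, "tz": -0.05, "rx": 0, "ry": 0, "rz": 0, "gripper": -0.7},
    {"tx": 0, "ty": 0, "tz": 0, "rx": 0, "ry": 0, "rz": 0, "gripper": -0.7},
  ],
)

```text
clock: 6.6
eef_pos: [442.9, -130.8, 66.0]
tcp_rot: [-3.141, 0.0, 3.099]
contact_force: [-0.4, -4.9, -1.7]
opening: 0.186
```

move_arm(
  increments=[
    {"tx": 0, "ty": 0, "tz": -0.05, "rx": 0, "ry": 0, "rz": 0, "gripper": -0.7},
    {"tx": 0, "ty": 0, "tz": 0, "rx": 0, "ry": 0, "rz": 0, "gripper": -0.7},
  ],
)

```text
clock: 6.8
eef_pos: [442.9, -130.8, 66.5]
tcp_rot: [-3.141, 0.0, 3.099]
contact_force: [-0.2, -5.2, -1.7]
opening: 0.184
```

move_arm(
  increments=[
    {"tx": 0, "ty": 0, "tz": -0.05, "rx": 0, "ry": 0, "rz": 0, "gripper": -0.7},
    {"tx": 0, "ty": 0, "tz": 0, "rx": 0, "ry": 0, "rz": 0, "gripper": -0.7},
  ],
)

```text
clock: 7.0
eef_pos: [443.0, -130.7, 67.1]
tcp_rot: [-3.141, 0.0, 3.099]
contact_force: [0.2, -5.0, -2.0]
opening: 0.183
```

move_arm(
  increments=[
    {"tx": 0, "ty": 0, "tz": -0.05, "rx": 0, "ry": 0, "rz": 0, "gripper": -0.7},
    {"tx": 0, "ty": 0, "tz": 0, "rx": 0, "ry": 0, "rz": 0, "gripper": -0.7},
  ],
)

```text
clock: 7.2
eef_pos: [442.9, -130.7, 67.6]
tcp_rot: [-3.141, 0.0, 3.099]
contact_force: [0.7, -5.8, -2.3]
opening: 0.182
```

move_arm(
  increments=[
    {"tx": 0, "ty": 0, "tz": -0.05, "rx": 0, "ry": 0, "rz": 0, "gripper": -0.7},
    {"tx": 0, "ty": 0, "tz": 0, "rx": 0, "ry": 0, "rz": 0, "gripper": -0.7},
  ],
)

```text
clock: 7.4
eef_pos: [442.9, -130.7, 68.1]
tcp_rot: [-3.141, 0.0, 3.099]
contact_force: [0.2, -5.3, -2.2]
opening: 0.181
```

move_arm(
  increments=[
    {"tx": 0, "ty": 0, "tz": -0.05, "rx": 0, "ry": 0, "rz": 0, "gripper": -0.7},
    {"tx": 0, "ty": 0, "tz": 0, "rx": 0, "ry": 0, "rz": 0, "gripper": -0.7},
  ],
)

```text
clock: 7.6
eef_pos: [442.9, -130.7, 68.6]
tcp_rot: [-3.141, 0.0, 3.099]
contact_force: [0.3, -5.5, -1.6]
opening: 0.185
```

move_arm(
  increments=[
    {"tx": 0, "ty": 0, "tz": -0.05, "rx": 0, "ry": 0, "rz": 0, "gripper": -0.7},
    {"tx": 0, "ty": 0, "tz": 0, "rx": 0, "ry": 0, "rz": 0, "gripper": -0.7},
  ],
)

```text
clock: 7.8
eef_pos: [442.9, -130.6, 69.1]
tcp_rot: [-3.142, 0.0, 3.099]
contact_force: [1.6, -4.9, -2.4]
opening: 0.181
```

move_arm(
  increments=[
    {"tx": 0, "ty": 0, "tz": -0.05, "rx": 0, "ry": 0, "rz": 0, "gripper": -0.7},
    {"tx": 0, "ty": 0, "tz": 0, "rx": 0, "ry": 0, "rz": 0, "gripper": -0.7},
  ],
)

```text
clock: 8.0
eef_pos: [442.9, -130.6, 69.6]
tcp_rot: [3.142, 0.0, 3.099]
contact_force: [0.8, -4.6, -2.0]
opening: 0.182
```

move_arm(
  increments=[
    {"tx": 0, "ty": 0, "tz": -0.05, "rx": 0, "ry": 0, "rz": 0, "gripper": -0.7},
    {"tx": 0, "ty": 0, "tz": 0, "rx": 0, "ry": 0, "rz": 0, "gripper": -0.7},
  ],
)

```text
clock: 8.2
eef_pos: [442.8, -130.5, 70.1]
tcp_rot: [3.142, 0.0, 3.099]
contact_force: [0.9, -4.5, -1.3]
opening: 0.179
```

move_arm(
  increments=[
    {"tx": 0, "ty": 0, "tz": -0.05, "rx": 0, "ry": 0, "rz": 0, "gripper": -0.7},
    {"tx": 0, "ty": 0, "tz": 0, "rx": 0, "ry": 0, "rz": 0, "gripper": -0.7},
  ],
)

```text
clock: 8.4
eef_pos: [442.8, -130.5, 70.6]
tcp_rot: [3.142, 0.0, 3.099]
contact_force: [0.5, -4.6, -2.5]
opening: 0.181
```

move_arm(
  increments=[
    {"tx": 0, "ty": 0, "tz": -0.05, "rx": 0, "ry": 0, "rz": 0, "gripper": -0.7},
    {"tx": 0, "ty": 0, "tz": 0, "rx": 0, "ry": 0, "rz": 0, "gripper": -0.7},
  ],
)

```text
clock: 8.6
eef_pos: [442.8, -130.5, 71.1]
tcp_rot: [3.141, 0.0, 3.099]
contact_force: [1.3, -3.4, -2.4]
opening: 0.186
```

```bash
python3 - <<'E'
from h import *
p,d=r.grab_frame('wrist')
q,_=r.grab_frame('side')
cv2.imwrite('pics/w4.png',np.hstack([cv2.resize(p[130:330,200:440],(400,333))[:,:,::-1],cv2.resize(q[150:260,270:402],(400,333))[:,:,::-1]]))
E
```

```text
(no output)
```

View pics/w4.png

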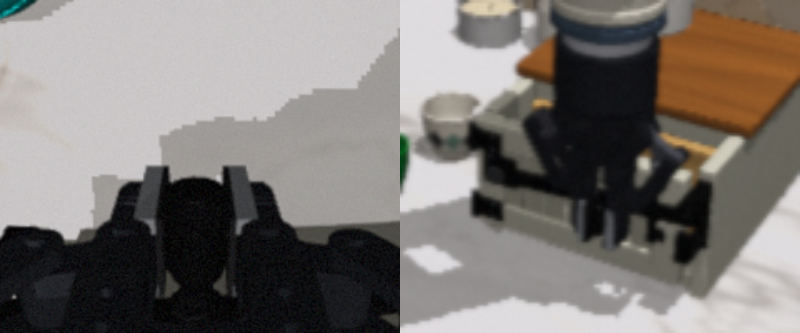

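move_arm(
  increments=[
    {"tx": 0, "ty": 0, "tz": -0.05, "rx": 0, "ry": 0, "rz": 0, "gripper": -0.7},
    {"tx": 0, "ty": 0, "tz": 0, "rx": 0, "ry": 0, "rz": 0, "gripper": -0.7},
  ],
)

```text
clock: 8.9
eef_pos: [442.8, -130.5, 71.6]
tcp_rot: [3.141, -0.0, 3.099]
contact_force: [1.2, -2.8, -1.7]
opening: 0.182
```

move_arm(
  increments=[
    {"tx": 0, "ty": 0, "tz": -0.05, "rx": 0, "ry": 0, "rz": 0, "gripper": -0.7},
    {"tx": 0, "ty": 0, "tz": 0, "rx": 0, "ry": 0, "rz": 0, "gripper": -0.7},
  ],
)

```text
clock: 9.1
eef_pos: [442.8, -130.5, 72.1]
tcp_rot: [3.141, -0.0, 3.099]
contact_force: [2.4, -1.8, -2.9]
opening: 0.181
```

move_arm(
  increments=[
    {"tx": 0, "ty": 0, "tz": -0.04, "rx": 0, "ry": 0, "rz": 0, "gripper": -0.7},
    {"tx": 0, "ty": 0, "tz": 0, "rx": 0, "ry": 0, "rz": 0, "gripper": -0.7},
  ],
)

```text
clock: 9.3
eef_pos: [442.8, -130.5, 72.5]
tcp_rot: [3.141, -0.0, 3.099]
contact_force: [1.3, -0.9, -2.5]
opening: 0.18
```

move_arm(
  increments=[
    {"tx": 0, "ty": 0, "tz": -0.03, "rx": 0, "ry": 0, "rz": 0, "gripper": -0.7},
    {"tx": 0, "ty": 0, "tz": 0, "rx": 0, "ry": 0, "rz": 0, "gripper": -0.7},
  ],
)

```text
clock: 9.5
eef_pos: [442.8, -130.4, 72.8]
tcp_rot: [3.141, -0.0, 3.099]
contact_force: [2.3, 0.3, -2.6]
opening: 0.182
```

move_arm(
  increments=[
    {"tx": 0, "ty": 0, "tz": -0.04, "rx": 0, "ry": 0, "rz": 0, "gripper": -0.7},
    {"tx": 0, "ty": 0, "tz": 0, "rx": 0, "ry": 0, "rz": 0, "gripper": -0.7},
  ],
)

```text
clock: 9.7
eef_pos: [442.8, -130.4, 73.2]
tcp_rot: [3.141, -0.0, 3.099]
contact_force: [1.8, 1.5, -2.7]
opening: 0.187
```

move_arm(
  increments=[
    {"tx": 0, "ty": 0, "tz": -0.04, "rx": 0, "ry": 0, "rz": 0, "gripper": -0.7},
    {"tx": 0, "ty": 0, "tz": 0, "rx": 0, "ry": 0, "rz": 0, "gripper": -0.7},
  ],
)

```text
clock: 9.9
eef_pos: [442.8, -130.4, 73.5]
tcp_rot: [3.141, -0.0, 3.099]
contact_force: [3.3, 2.0, -3.9]
opening: 0.18
```

move_arm(
  increments=[
    {"tx": 0, "ty": 0, "tz": -0.02, "rx": 0, "ry": 0, "rz": 0, "gripper": -0.7},
    {"tx": 0, "ty": 0, "tz": 0, "rx": 0, "ry": 0, "rz": 0, "gripper": -0.7},
  ],
)

```text
clock: 10.1
eef_pos: [442.8, -130.4, 73.7]
tcp_rot: [3.141, -0.0, 3.099]
contact_force: [2.1, 3.6, -5.0]
opening: 0.183
```

```bash
python3 - <<'E'
from h import *
for i in range(2):
    r.grab_frame('wrist'); s=r.sense(); print(s['clock'],s['eef_pos'],s['contact_force'])
E
```

```text
10.15 [ 442.78149141 -130.43555135   73.70848451] [ 3.23164141  3.19147197 -5.76659189]
10.2 [ 442.76585346 -130.4380817    73.70351279] [ 3.28396848  3.75531159 -4.46380725]
```

```bash
cat >> h.py <<'E'
def swing(th0,th1,n,hinge=(503.5,3),p=None,yaw=None):
    s=r.sense(); p=s['eef_pos'] if p is None else np.array(p,float); yaw=s['tcp_rot'][2] if yaw is None else yaw
    out=[]
    for k in range(1,n+1):
        a=-(th1-th0)*k/n; h=np.array(hinge); v=p[:2]-h; c,sn=np.cos(a),np.sin(a)
        out.append(((*(h+[c*v[0]-sn*v[1],sn*v[0]+c*v[1]]),p[2]),(np.pi,0,yaw+a),1))
    return out
E
python3 - <<'E'
from h import *
plan(swing(0,.3,10),frm=((442.8,-130.4,73.7),(np.pi,0,3.099)))
E
```

```text
{"tx":0.41,"ty":0.17,"rz":1.7},
 end [ 438.8 -128.5   73.7] [3.142 0.    3.069]
{"tx":0.4,"ty":0.17,"rz":1.7},
 end [ 434.9 -126.5   73.7] [3.142 0.    3.04 ]
{"tx":0.41,"ty":0.17,"rz":1.8},
 end [ 431.  -124.4   73.7] [3.142 0.    3.008]
{"tx":0.4,"ty":0.17,"rz":1.7},
 end [ 427.3 -122.2   73.7] [3.142 0.    2.979]
{"tx":0.41,"ty":0.17,"rz":1.7},
 end [ 423.5 -119.9   73.7] [3.142 0.    2.949]
{"tx":0.4,"ty":0.17,"rz":1.7},
 end [ 419.9 -117.4   73.7] [-3.142  0.     2.919]
{"tx":0.41,"ty":0.17,"rz":1.7},
 end [ 416.3 -114.9   73.7] [3.142 0.    2.89 ]
{"tx":0.4,"ty":0.17,"rz":1.7},
 end [ 412.8 -112.2   73.7] [3.142 0.    2.86 ]
{"tx":0.41,"ty":0.18,"rz":1.8},
 end [ 409.4 -109.4   73.7] [3.142 0.    2.828]
{"tx":0.4,"ty":0.17,"rz":1.7},
 end [ 406.1 -106.5   73.7] [3.142 0.    2.799]
```

move_arm(
  increments=[
    {"tx": 0.2, "ty": 0.09, "tz": 0, "rx": 0, "ry": 0, "rz": 0.86, "gripper": -0.7},
    {"tx": 0.2, "ty": 0.09, "tz": 0, "rx": 0, "ry": 0, "rz": 0.86, "gripper": -0.7},
    {"tx": 0.2, "ty": 0.09, "tz": 0, "rx": 0, "ry": 0, "rz": 0.86, "gripper": -0.7},
  ],
)

```text
clock: 10.5
eef_pos: [437.2, -127.7, 73.9]
tcp_rot: [-3.141, 0.001, 3.053]
contact_force: [4.7, -1.1, -5.6]
opening: 0.18
```

move_arm(
  increments=[
    {"tx": 0.4, "ty": 0.17, "tz": 0, "rx": 0, "ry": 0, "rz": 1.72, "gripper": -0.7},
    {"tx": 0.41, "ty": 0.17, "tz": 0, "rx": 0, "ry": 0, "rz": 1.72, "gripper": -0.7},
    {"tx": 0.4, "ty": 0.17, "tz": 0, "rx": 0, "ry": 0, "rz": 1.72, "gripper": -0.7},
    {"tx": 0.41, "ty": 0.17, "tz": 0, "rx": 0, "ry": 0, "rz": 1.72, "gripper": -0.7},
  ],
)

```text
clock: 10.9
eef_pos: [421.8, -118.8, 74.0]
tcp_rot: [-3.141, 0.0, 2.932]
contact_force: [3.4, 0.1, -1.5]
opening: 0.187
```

move_arm(
  increments=[
    {"tx": 0.6, "ty": 0.25, "tz": 0, "rx": 0, "ry": 0, "rz": 2.58, "gripper": -0.7},
    {"tx": 0.61, "ty": 0.25, "tz": 0, "rx": 0, "ry": 0, "rz": 2.58, "gripper": -0.7},
    {"tx": 0.61, "ty": 0.26, "tz": 0, "rx": 0, "ry": 0, "rz": 2.58, "gripper": -0.7},
    {"tx": 0.61, "ty": 0.25, "tz": 0, "rx": 0, "ry": 0, "rz": 2.58, "gripper": -0.7},
    {"tx": 0.61, "ty": 0.26, "tz": 0, "rx": 0, "ry": 0, "rz": 2.58, "gripper": -0.7},
    {"tx": 0.61, "ty": 0.25, "tz": 0, "rx": 0, "ry": 0, "rz": 2.58, "gripper": -0.7},
  ],
)

```text
clock: 11.5
eef_pos: [392.2, -92.9, 74.1]
tcp_rot: [-3.142, 0.001, 2.662]
contact_force: [4.9, 0.1, -2.1]
opening: 0.186
```

```bash
python3 - <<'E'
from h import *
s=r.sense(); y=s['tcp_rot'][2]; th=3.099-y
print(s['clock'],s['eef_pos'],th,s['contact_force'],s['wrist_torque'],s['opening'])
R=np.array([[np.cos(y),np.sin(y)],[np.sin(y),-np.cos(y)]]) ; print('force tool xy',R.T@s['contact_force'][:2])
for q in ['gate','latch_knob','gate_hinge']: pass
p,_=r.grab_frame('side'); save(p,'s5.png'); cv2.imwrite('pics/s5c.png',cv2.resize(p[150:290,240:420],(720,560))[:,:,::-1])
E
```

```text
11.5 [392.17098515 -92.88495391  74.11920392] 0.4373872787305464 [ 4.91719141  0.07819427 -2.09768542] [-0.00786901 -0.59255744  0.10967691] 0.1860053260996401
force tool xy [-4.32546229  2.33992772]
```

View pics/s5c.png

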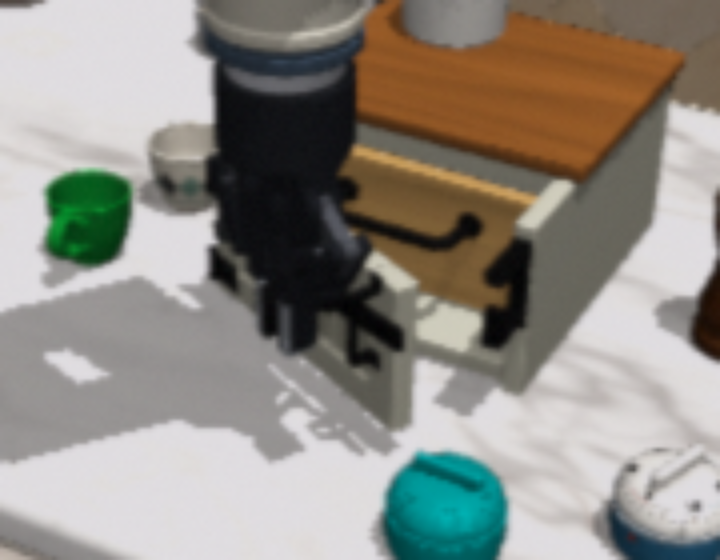

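move_arm(
  increments=[
    {"tx": 0.75, "ty": 0.31, "tz": 0, "rx": 0, "ry": 0, "rz": 3.2, "gripper": -0.7},
    {"tx": 0.8, "ty": 0.34, "tz": 0, "rx": 0, "ry": 0, "rz": 3.44, "gripper": -0.7},
    {"tx": 0.81, "ty": 0.34, "tz": 0, "rx": 0, "ry": 0, "rz": 3.44, "gripper": -0.7},
    {"tx": 0.81, "ty": 0.34, "tz": 0, "rx": 0, "ry": 0, "rz": 3.44, "gripper": -0.7},
    {"tx": 0.81, "ty": 0.34, "tz": 0, "rx": 0, "ry": 0, "rz": 3.44, "gripper": -0.7},
    {"tx": 0.81, "ty": 0.34, "tz": 0, "rx": 0, "ry": 0, "rz": 3.44, "gripper": -0.7},
  ],
)

```text
clock: 12.15
eef_pos: [365.7, -48.7, 74.2]
tcp_rot: [3.141, 0.001, 2.306]
contact_force: [4.6, -1.0, -3.0]
opening: 0.182
```

move_arm(
  increments=[
    {"tx": 0.81, "ty": 0.34, "tz": 0, "rx": 0, "ry": 0, "rz": 3.44, "gripper": -0.7},
    {"tx": 0.81, "ty": 0.34, "tz": 0, "rx": 0, "ry": 0, "rz": 3.44, "gripper": -0.7},
    {"tx": 0.81, "ty": 0.34, "tz": 0, "rx": 0, "ry": 0, "rz": 3.44, "gripper": -0.7},
    {"tx": 0.81, "ty": 0.34, "tz": 0, "rx": 0, "ry": 0, "rz": 3.44, "gripper": -0.7},
    {"tx": 0.81, "ty": 0.34, "tz": 0, "rx": 0, "ry": 0, "rz": 3.44, "gripper": -0.7},
    {"tx": 0.81, "ty": 0.34, "tz": 0, "rx": 0, "ry": 0, "rz": 3.44, "gripper": -0.7},
    {"tx": 0.81, "ty": 0.34, "tz": 0, "rx": 0, "ry": 0, "rz": 3.44, "gripper": -0.7},
  ],
)

```text
clock: 12.85
eef_pos: [356.4, 11.5, 74.2]
tcp_rot: [3.14, 0.001, 1.886]
contact_force: [6.0, -3.0, -3.3]
opening: 0.178
```

move_arm(
  increments=[
    {"tx": 0.81, "ty": 0.34, "tz": 0, "rx": 0, "ry": 0, "rz": 3.44, "gripper": -0.7},
    {"tx": 0.81, "ty": 0.34, "tz": 0, "rx": 0, "ry": 0, "rz": 3.44, "gripper": -0.7},
    {"tx": 0.81, "ty": 0.34, "tz": 0, "rx": 0, "ry": 0, "rz": 3.44, "gripper": -0.7},
    {"tx": 0.81, "ty": 0.34, "tz": 0, "rx": 0, "ry": 0, "rz": 3.44, "gripper": -0.7},
    {"tx": 0.81, "ty": 0.34, "tz": 0, "rx": 0, "ry": 0, "rz": 3.44, "gripper": -0.7},
    {"tx": 0.81, "ty": 0.34, "tz": 0, "rx": 0, "ry": 0, "rz": 3.44, "gripper": -0.7},
    {"tx": 0, "ty": 0, "tz": 0, "rx": 0, "ry": 0, "rz": 0, "gripper": -0.7},
  ],
)

```text
clock: 13.55
eef_pos: [369.0, 63.1, 74.3]
tcp_rot: [3.139, -0.0, 1.526]
contact_force: [5.4, 1.6, -2.5]
opening: 0.186
```

move_arm(
  increments=[
    {"tx": 0, "ty": 0, "tz": 0.2, "rx": 0, "ry": 0, "rz": 0, "gripper": -0.7},
    {"tx": 0, "ty": 0, "tz": 0.2, "rx": 0, "ry": 0, "rz": 0, "gripper": -0.7},
    {"tx": 0, "ty": 0, "tz": 0.2, "rx": 0, "ry": 0, "rz": 0, "gripper": -0.7},
    {"tx": 0, "ty": 0, "tz": 0.2, "rx": 0, "ry": 0, "rz": 0, "gripper": -0.7},
    {"tx": 0, "ty": 0, "tz": 0.1, "rx": 0, "ry": 0, "rz": 0, "gripper": -0.7},
    {"tx": 0, "ty": 0, "tz": 0.1, "rx": 0, "ry": 0, "rz": 0, "gripper": -0.7},
    {"tx": 0, "ty": 0, "tz": 0.1, "rx": 0, "ry": 0, "rz": 0, "gripper": -0.7},
  ],
)

```text
clock: 14.25
eef_pos: [368.3, 62.7, 63.0]
tcp_rot: [3.14, -0.0, 1.528]
contact_force: [5.6, 2.6, 0.7]
opening: 0.18
```

Bar is nearly at rest again. Release, then rise straight up.

move_arm(
  increments=[
    {"tx": 0, "ty": 0, "tz": 0.05, "rx": 0, "ry": 0, "rz": 0, "gripper": -0.6},
    {"tx": 0, "ty": 0, "tz": 0, "rx": 0, "ry": 0, "rz": 0, "gripper": -0.4},
    {"tx": 0, "ty": 0, "tz": 0, "rx": 0, "ry": 0, "rz": 0, "gripper": -0.2},
    {"tx": 0, "ty": 0, "tz": 0, "rx": 0, "ry": 0, "rz": 0, "gripper": -0.1},
    {"tx": 0, "ty": 0, "tz": 0, "rx": 0, "ry": 0, "rz": 0, "gripper": -0.1},
    {"tx": 0, "ty": 0, "tz": 0, "rx": 0, "ry": 0, "rz": 0, "gripper": -0.1},
  ],
)

```text
clock: 14.85
eef_pos: [367.2, 62.6, 62.2]
tcp_rot: [-3.141, 0.0, 1.527]
contact_force: [-0.2, -0.1, 0.0]
opening: 0.446
```

move_arm(
  increments=[
    {"tx": 0, "ty": 0, "tz": -1, "rx": 0, "ry": 0, "rz": 0, "gripper": -0.1},
    {"tx": 0, "ty": 0, "tz": -2, "rx": 0, "ry": 0, "rz": 0, "gripper": -0.1},
    {"tx": 0, "ty": 0, "tz": -3, "rx": 0, "ry": 0, "rz": 0, "gripper": -0.1},
    {"tx": 0, "ty": 0, "tz": -4, "rx": 0, "ry": 0, "rz": 0, "gripper": -0.1},
    {"tx": 0, "ty": 0, "tz": -4, "rx": 0, "ry": 0, "rz": 0, "gripper": -0.1},
    {"tx": 0, "ty": 0, "tz": 0, "rx": 0, "ry": 0, "rz": 0, "gripper": -0.1},
  ],
)

```text
clock: 15.45
eef_pos: [370.3, 63.1, 207.5]
tcp_rot: [3.133, -0.002, 1.527]
contact_force: [-0.4, -0.1, -0.2]
opening: 0.452
```

```bash
python3 - <<'E'
from h import *
s=r.sense();print(s['clock'],s['eef_pos'],s['tcp_rot'],s['contact_force'],s['qpos'])
for cam in ['scene','side']:
    p,d=r.grab_frame(cam); save(p,cam+'6.png')
    for q,z in [('tray_pull',84),('latch_knob',80)]:
        for o in r.place_of(q,cam)[:2]:
            rc=o['location'];print(cam,q,np.round(rc),round(o['confidence'],2),np.round(ray_z(cam,*rc,z)))
cv2.imwrite('pics/s6c.png',cv2.resize(p[140:300,220:420],(750,600))[:,:,::-1])
E
```

```text
15.45 [370.33193134  63.12755496 207.52987359] [ 3.13294332e+00 -1.81467257e-03  1.52737057e+00] [-0.41146441 -0.07909049 -0.21320855] [ 1.64858361e-01 -2.71966222e-02  2.15681654e+00 -1.55537317e-05
  1.00313510e+00  2.08300267e-01]
scene tray_pull [195. 322.] 0.77 [519. -99.  84.]
scene latch_knob [208. 246.] 0.42 [368.  64.  80.]
side tray_pull [205. 337.] 0.91 [527. -96.  84.]
side latch_knob [219. 248.] 0.48 [371.  67.  80.]
```

View pics/s6c.png

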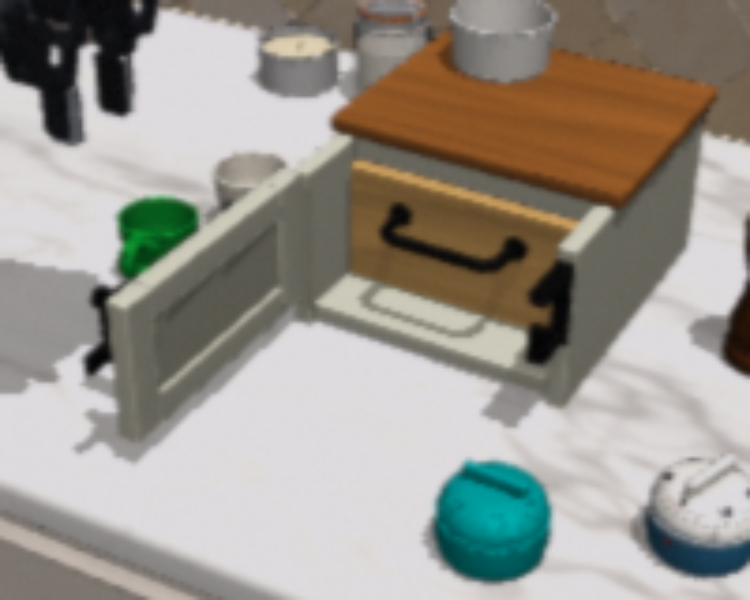

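```bash
python3 - <<'E'
from h import *
plan([((485,-97,170),(np.pi-np.radians(25),0,1.529),8)])
E
```

```text
{"tx":-1.93,"ty":1.57,"tz":0.39,"rx":-3.1},{"tx":-1.92,"ty":1.54,"tz":0.47,"rx":-3.1},{"tx":-1.93,"ty":1.52,"tz":0.56,"rx":-3.1},{"tx":-1.93,"ty":1.48,"tz":0.63,"rx":-3.1},{"tx":-1.93,"ty":1.45,"tz":0.72,"rx":-3.1},{"tx":-1.92,"ty":1.41,"tz":0.79,"rx":-3.1},{"tx":-1.93,"ty":1.36,"tz":0.87,"rx":-3.1},{"tx":-1.93,"ty":1.31,"tz":0.94,"rx":-3.1},
 end [485. -97. 170.] [2.711 0.    1.527]
```

move_arm(
  increments=[
    {"tx": -1.9, "ty": 1.6, "tz": 0.4, "rx": -3.1, "ry": 0, "rz": 0, "gripper": -0.5},
    {"tx": -1.9, "ty": 1.55, "tz": 0.5, "rx": -3.1, "ry": 0, "rz": 0, "gripper": -0.5},
    {"tx": -1.9, "ty": 1.5, "tz": 0.5, "rx": -3.1, "ry": 0, "rz": 0, "gripper": -0.5},
    {"tx": -1.95, "ty": 1.5, "tz": 0.6, "rx": -3.1, "ry": 0, "rz": 0, "gripper": -0.5},
    {"tx": -1.95, "ty": 1.45, "tz": 0.7, "rx": -3.1, "ry": 0, "rz": 0, "gripper": -0.5},
    {"tx": -1.9, "ty": 1.4, "tz": 0.8, "rx": -3.1, "ry": 0, "rz": 0, "gripper": -0.5},
    {"tx": -1.95, "ty": 1.35, "tz": 0.9, "rx": -3.1, "ry": 0, "rz": 0, "gripper": -0.5},
    {"tx": -1.9, "ty": 1.3, "tz": 0.9, "rx": -3.1, "ry": 0, "rz": 0, "gripper": -0.5},
    {"tx": 0, "ty": 0, "tz": 0, "rx": 0, "ry": 0, "rz": 0, "gripper": -0.5},
    {"tx": 0, "ty": 0, "tz": 0, "rx": 0, "ry": 0, "rz": 0, "gripper": -0.5},
  ],
)

```text
clock: 16.75
eef_pos: [484.8, -96.2, 170.5]
tcp_rot: [2.713, -0.001, 1.526]
contact_force: [0.2, 0.2, -0.6]
opening: 0.249
```

```bash
python3 - <<'E'
from h import *
s=r.sense(); p,d=r.grab_frame('wrist'); save(p,'w7.png')
print(s['clock'],s['eef_pos'],s['tcp_rot'],s['opening'],s['contact_force'])
for o in r.place_of('tray_pull','wrist')[:2]: print(np.round(o['location']),o['confidence'],wz(*o['location'],s,84))
m=r.camera_model('wrist');H=np.array(m['hand_eye']);W=Rn.from_euler('xyz',s['tcp_rot'])
rr,cc=np.mgrid[0:400,0:640]; u=(cc-m['cx'])/m['fx'];v=(rr-m['cy'])/m['fy'];th=np.hypot(u,v)+1e-9
P=np.stack([u/th*np.tan(th)*d,v/th*np.tan(th)*d,d],-1).reshape(-1,3)
X=W.apply(P@H[:3,:3].T+H[:3,3])+s['eef_pos']; col=p.reshape(-1,3).astype(int)
ok=(d.ravel()>0)&(X[:,2]>70)&(X[:,2]<100)&(X[:,0]>495)&(X[:,0]<570)&(X[:,1]>-150)&(X[:,1]<-40)
k=X[ok&(col.sum(1)<150)]; print(len(k))
for y in range(-140,-40,10):
    b=k[abs(k[:,1]-y)<5]
    if len(b)>5: print(y,len(b),np.median(b,0).round(1),b[:,0].min().round(),b[:,0].max().round(),b[:,2].max().round(1))
w=X[ok&(col.sum(1)>250)]
for y in range(-140,-40,20):
    b=w[abs(w[:,1]-y)<8]
    if len(b)>5: print('tray',y,len(b),np.percentile(b[:,0],[3,50,97]).round(1))
E
```

```text
16.75 [484.82084841 -96.18782443 170.46772317] [ 2.71252213e+00 -1.02849453e-03  1.52580614e+00] 0.2494748653407208 [ 0.15327659  0.21183067 -0.57974695]
[193. 301.] 0.92 [510.38200217 -93.90744424  84.        ]
[165. 364.] 0.17 [567.7169345  -78.52245478  84.        ]
1739
-140 223 [ 529.5 -137.4   87. ] 512.0 542.0 88.8
-130 168 [ 514.5 -131.7   86.7] 508.0 542.0 89.4
-120 107 [ 510.6 -120.1   87.1] 508.0 515.0 88.9
-110 111 [ 511.3 -109.9   87.1] 508.0 515.0 88.7
-100 117 [511.3 -99.9  87.1] 508.0 516.0 88.8
-90 116 [511.4 -90.2  87. ] 509.0 516.0 89.5
-80 116 [512.2 -79.9  87.2] 509.0 516.0 89.7
-70 132 [512.1 -69.8  87.3] 509.0 516.0 89.8
-60 266 [518. -58.  87.] 509.0 547.0 91.8
-50 371 [535.1 -51.6  87.4] 515.0 547.0 92.9
tray -140 16 [511.3 544.7 545.4]
tray -120 260 [507.8 545.4 546.2]
tray -100 286 [508.2 545.9 546.7]
tray -80 293 [509.1 546.6 547.5]
tray -60 193 [509.5 547.  547.9]
```

View pics/w7.png

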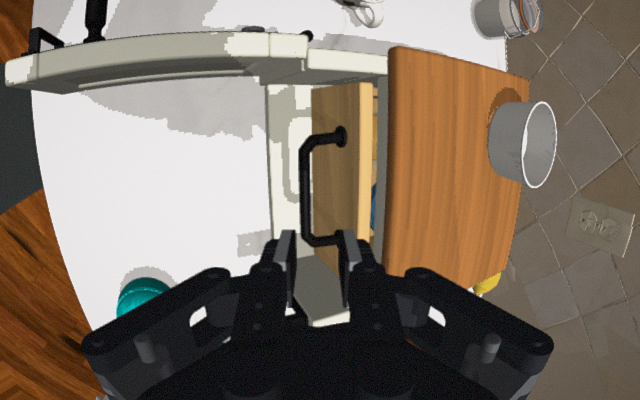

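move_arm(
  increments=[
    {"tx": 0, "ty": -0.6, "tz": 1, "rx": 0, "ry": 0, "rz": 0, "gripper": -0.5},
    {"tx": 0, "ty": -0.55, "tz": 1, "rx": 0, "ry": 0, "rz": 0, "gripper": -0.5},
    {"tx": 0, "ty": 0, "tz": 2, "rx": 0, "ry": 0, "rz": 0, "gripper": -0.5},
    {"tx": 0, "ty": 0, "tz": 2, "rx": 0, "ry": 0, "rz": 0, "gripper": -0.5},
    {"tx": 0, "ty": 0, "tz": 1, "rx": 0, "ry": 0, "rz": 0, "gripper": -0.5},
    {"tx": 0, "ty": 0, "tz": 1, "rx": 0, "ry": 0, "rz": 0, "gripper": -0.5},
    {"tx": 0, "ty": 0, "tz": 0, "rx": 0, "ry": 0, "rz": 0, "gripper": -0.5},
  ],
)

```text
clock: 17.55
eef_pos: [508.9, -96.1, 93.5]
tcp_rot: [2.711, -0.001, 1.529]
contact_force: [-0.4, -0.2, -0.2]
opening: 0.247
```

move_arm(
  increments=[
    {"tx": 0, "ty": 0, "tz": 0.5, "rx": 0, "ry": 0, "rz": 0, "gripper": -0.5},
    {"tx": 0, "ty": 0, "tz": 0.5, "rx": 0, "ry": 0, "rz": 0, "gripper": -0.5},
    {"tx": 0, "ty": 0, "tz": 0.5, "rx": 0, "ry": 0, "rz": 0, "gripper": -0.5},
    {"tx": 0, "ty": 0, "tz": 0.6, "rx": 0, "ry": 0, "rz": 0, "gripper": -0.5},
    {"tx": 0, "ty": 0, "tz": 0, "rx": 0, "ry": 0, "rz": 0, "gripper": -0.5},
  ],
)

```text
clock: 18.05
eef_pos: [517.9, -97.5, 74.8]
tcp_rot: [2.709, -0.0, 1.527]
contact_force: [0.3, 0.3, -0.5]
opening: 0.249
```

move_arm(
  increments=[
    {"tx": 0, "ty": 0, "tz": 0, "rx": 0, "ry": 0, "rz": 0, "gripper": -0.7},
    {"tx": 0, "ty": 0, "tz": 0, "rx": 0, "ry": 0, "rz": 0, "gripper": -0.85},
    {"tx": 0, "ty": 0, "tz": 0, "rx": 0, "ry": 0, "rz": 0, "gripper": -0.95},
    {"tx": 0, "ty": 0, "tz": 0, "rx": 0, "ry": 0, "rz": 0, "gripper": -0.95},
  ],
  squeeze=20,
)

```text
clock: 18.45
eef_pos: [517.7, -97.5, 75.3]
tcp_rot: [2.709, -0.0, 1.527]
contact_force: [0.9, -0.4, -3.3]
opening: 0.093
```

move_arm(
  increments=[
    {"tx": 0, "ty": -0.18, "tz": -0.084, "rx": 0, "ry": 0, "rz": 0, "gripper": -0.95},
    {"tx": 0, "ty": -0.27, "tz": -0.126, "rx": 0, "ry": 0, "rz": 0, "gripper": -0.95},
    {"tx": 0, "ty": -0.36, "tz": -0.168, "rx": 0, "ry": 0, "rz": 0, "gripper": -0.95},
    {"tx": 0, "ty": -0.45, "tz": -0.21, "rx": 0, "ry": 0, "rz": 0, "gripper": -0.95},
    {"tx": 0, "ty": -0.45, "tz": -0.21, "rx": 0, "ry": 0, "rz": 0, "gripper": -0.95},
    {"tx": 0, "ty": -0.45, "tz": -0.21, "rx": 0, "ry": 0, "rz": 0, "gripper": -0.95},
  ],
)

```text
clock: 19.05
eef_pos: [493.6, -96.6, 75.4]
tcp_rot: [2.709, 0.0, 1.527]
contact_force: [2.0, -3.9, -6.6]
opening: 0.093
```

move_arm(
  increments=[
    {"tx": -0.02, "ty": -0.45, "tz": -0.19, "rx": 0, "ry": 0, "rz": 0, "gripper": -0.95},
    {"tx": -0.02, "ty": -0.45, "tz": -0.19, "rx": 0, "ry": 0, "rz": 0, "gripper": -0.95},
    {"tx": 0, "ty": -0.45, "tz": -0.21, "rx": 0, "ry": 0, "rz": 0, "gripper": -0.95},
    {"tx": 0, "ty": -0.45, "tz": -0.21, "rx": 0, "ry": 0, "rz": 0, "gripper": -0.95},
    {"tx": 0, "ty": -0.45, "tz": -0.21, "rx": 0, "ry": 0, "rz": 0, "gripper": -0.95},
    {"tx": 0, "ty": -0.45, "tz": -0.21, "rx": 0, "ry": 0, "rz": 0, "gripper": -0.95},
    {"tx": 0, "ty": -0.45, "tz": -0.21, "rx": 0, "ry": 0, "rz": 0, "gripper": -0.95},
    {"tx": 0, "ty": -0.45, "tz": -0.21, "rx": 0, "ry": 0, "rz": 0, "gripper": -0.95},
    {"tx": 0, "ty": -0.45, "tz": -0.21, "rx": 0, "ry": 0, "rz": 0, "gripper": -0.95},
    {"tx": 0, "ty": -0.45, "tz": -0.21, "rx": 0, "ry": 0, "rz": 0, "gripper": -0.95},
  ],
)

```text
clock: 20.05
eef_pos: [444.4, -95.1, 75.3]
tcp_rot: [2.708, 0.001, 1.527]
contact_force: [1.8, -4.0, -3.8]
opening: 0.091
```

move_arm(
  increments=[
    {"tx": 0, "ty": -0.45, "tz": -0.21, "rx": 0, "ry": 0, "rz": 0, "gripper": -0.95},
    {"tx": 0, "ty": -0.45, "tz": -0.21, "rx": 0, "ry": 0, "rz": 0, "gripper": -0.95},
    {"tx": 0, "ty": -0.45, "tz": -0.21, "rx": 0, "ry": 0, "rz": 0, "gripper": -0.95},
    {"tx": 0, "ty": -0.45, "tz": -0.21, "rx": 0, "ry": 0, "rz": 0, "gripper": -0.95},
    {"tx": 0, "ty": -0.36, "tz": -0.168, "rx": 0, "ry": 0, "rz": 0, "gripper": -0.95},
    {"tx": 0, "ty": -0.27, "tz": -0.126, "rx": 0, "ry": 0, "rz": 0, "gripper": -0.95},
    {"tx": 0, "ty": -0.18, "tz": -0.084, "rx": 0, "ry": 0, "rz": 0, "gripper": -0.95},
    {"tx": 0, "ty": -0.18, "tz": -0.084, "rx": 0, "ry": 0, "rz": 0, "gripper": -0.95},
  ],
)

```text
clock: 20.85
eef_pos: [413.6, -94.1, 75.3]
tcp_rot: [2.709, 0.001, 1.526]
contact_force: [1.4, -4.7, -5.0]
opening: 0.094
```

move_arm(
  increments=[
    {"tx": 0, "ty": -0.18, "tz": -0.084, "rx": 0, "ry": 0, "rz": 0, "gripper": -0.95},
    {"tx": 0, "ty": -0.18, "tz": -0.084, "rx": 0, "ry": 0, "rz": 0, "gripper": -0.95},
    {"tx": 0, "ty": -0.09, "tz": -0.042, "rx": 0, "ry": 0, "rz": 0, "gripper": -0.95},
  ],
)

```text
clock: 21.15
eef_pos: [411.5, -94.1, 76.4]
tcp_rot: [2.705, 0.001, 1.527]
contact_force: [20.2, 0.6, -15.2]
opening: 0.09
```

move_arm(
  increments=[
    {"tx": 0, "ty": 0.18, "tz": 0.084, "rx": 0, "ry": 0, "rz": 0, "gripper": -0.95},
    {"tx": 0, "ty": 0.09, "tz": 0.042, "rx": 0, "ry": 0, "rz": 0, "gripper": -0.8},
    {"tx": 0, "ty": 0, "tz": 0, "rx": 0, "ry": 0, "rz": 0, "gripper": -0.65},
    {"tx": 0, "ty": 0, "tz": 0, "rx": 0, "ry": 0, "rz": 0, "gripper": -0.5},
    {"tx": 0, "ty": 0, "tz": 0, "rx": 0, "ry": 0, "rz": 0, "gripper": -0.5},
    {"tx": 0, "ty": 0, "tz": 0, "rx": 0, "ry": 0, "rz": 0, "gripper": -0.5},
  ],
)

```text
clock: 21.75
eef_pos: [411.5, -93.1, 75.2]
tcp_rot: [2.709, -0.0, 1.527]
contact_force: [0.6, -0.2, -0.5]
opening: 0.252
```

move_arm(
  increments=[
    {"tx": 0, "ty": 0, "tz": -0.5, "rx": 0, "ry": 0, "rz": 0, "gripper": -0.5},
    {"tx": 0, "ty": 0, "tz": -1, "rx": 0, "ry": 0, "rz": 0, "gripper": -0.5},
    {"tx": 0, "ty": 0, "tz": -2, "rx": 0, "ry": 0, "rz": 0, "gripper": -0.5},
    {"tx": 0, "ty": 0, "tz": -3, "rx": 0, "ry": 0, "rz": 0, "gripper": -0.5},
    {"tx": 0, "ty": 0, "tz": -4, "rx": 0, "ry": 0, "rz": 0, "gripper": -0.5},
    {"tx": 0, "ty": 0, "tz": -4, "rx": 0, "ry": 0, "rz": 0, "gripper": -0.5},
    {"tx": 0, "ty": 0, "tz": 0, "rx": 0, "ry": 0, "rz": 0, "gripper": -0.5},
    {"tx": 0, "ty": 0, "tz": 0, "rx": 0, "ry": 0, "rz": 0, "gripper": -0.5},
  ],
)

```text
clock: 22.55
eef_pos: [351.6, -90.9, 208.0]
tcp_rot: [2.705, 0.001, 1.527]
contact_force: [-0.4, 0.8, -0.5]
opening: 0.247
```

```bash
python3 - <<'E'
from h import *
s=r.sense();print(s['clock'],s['eef_pos'],s['contact_force'])
for cam in ['scene','side']:
    p,d=r.grab_frame(cam); save(p,cam+'8.png')
    for q,z in [('tray_pull',84),('latch_knob',80),('gate_hinge',80),('mug',0),('timer',0),('pepper_mill',0)]:
        for o in r.place_of(q,cam)[:2]:
            rc=o['location'];print(cam,q,np.round(rc),round(o['confidence'],2),np.round(ray_z(cam,*rc,z)))
cv2.imwrite('pics/s8c.png',cv2.resize(p[140:320,220:460],(800,600))[:,:,::-1])
s=r.sense();r.grab_frame('wrist')
for o in r.place_of('tray_pull','wrist')[:1]: print('wrist pull',wz(*o['location'],s,84),o['confidence'])
E
```

```text
22.55 [351.56520036 -90.93026589 207.95333133] [-0.44019817  0.78182777 -0.49138672]
scene tray_pull [215. 302.] 0.63 [416. -90.  84.]
scene latch_knob [208. 246.] 0.45 [369.  63.  80.]
scene gate_hinge [190. 289.] 0.63 [496.   1.  80.]
scene gate_hinge [208. 305.] 0.42 [450. -82.  80.]
scene mug [198. 260.] 0.55 [499. 113.   0.]
scene timer [266. 332.] 0.9 [ 360. -217.    0.]
scene timer [270. 428.] 0.63 [ 472. -448.    0.]
scene pepper_mill [217. 397.] 0.81 [ 632. -302.    0.]
side tray_pull [231. 318.] 0.85 [ 402. -106.   84.]
side tray_pull [227. 351.] 0.44 [ 451. -167.   84.]
side latch_knob [222. 249.] 0.5 [361.  55.  80.]
side gate_hinge [200. 297.] 0.7 [501.   8.  80.]
side mug [214. 263.] 0.77 [505. 122.   0.]
side mug [220. 372.] 0.49 [ 621. -158.    0.]
side timer [287. 462.] 0.72 [ 468. -433.    0.]
side timer [285. 403.] 0.67 [ 412. -315.    0.]
wrist pull [406.03797118 -89.48518498  84.        ] 0.93
```

View pics/s8c.png

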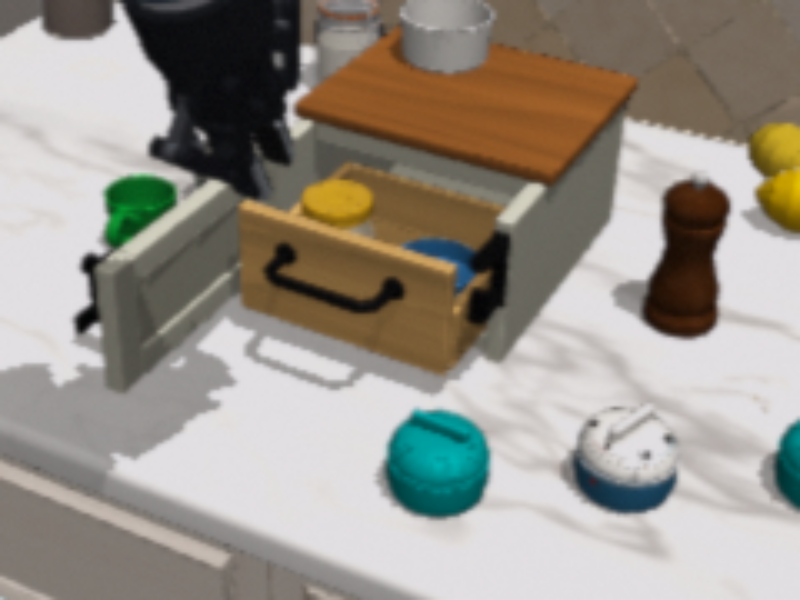

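```bash
python3 -c "
from rig import r
print(r.sign_off(), r.sense()['clock'])"
```

```text
the job is handed in; nothing more can be done
the job is handed in; nothing more can be done
```

The spice cupboard is open and the job is handed in; I ended at about 22.6 s of the 64 s allowed. No verdict is reported.

**Latch:** I gripped the knob at 20 N and raised it in half-millimetre steps. At about 12 mm the vertical force rose from about 2 N to 5 N, which is roughly 2 N at the nose, so it was bearing lightly on the rubber and clear of the lip.

**Gate:** I swung it about the hinge to about 1.57 rad, with at most about 7 N of horizontal force at the hand. I then lowered the bar gently back down and released it.

**Tray:** I gripped the bow handle with the gripper leaned back and drew the tray until I felt the stop, at about 20 N of pull. I then backed off 3 mm and withdrew.

**Last checks:**
- **Tray travel:** the hand moved about 106 mm and the wrist camera showed about 104 mm. That is over the 95 mm needed, but a few millimetres short of the nominal 110 mm stop.
- **Gate, jar and bowl:** the final picture shows the gate still square and the jar and bowl upright.
- **Mill and timer:** both stand where they were, within a few millimetres to a centimetre of camera noise.
- **Robot:** it was touching nothing, with under 1 N at the wrist.
- **Mug, not confirmed:** the patterned mug was hidden behind the gate and arm in the last view. The mug detections there were the green look-alike and a stray one on the cupboard. The arm did not go near the patterned mug.

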